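# Nudge two paint cakes into their palette wells

### The arm

A 6-joint arm with a two-finger parallel gripper is mounted at the origin on the work surface. World frame = base frame: x ahead of the robot, y to its left, z up, the work surface at z = 0. Lengths are in mm, angles in rad, forces in N, time in s.
With the tool pointing down it reaches from about 275 to 750 mm from the base axis. Payload 10.2 kg.
Tool frame: the origin (TCP) lies midway between the tips of the shut fingers; the grasp point (between the pads) lies 19 mm behind it; z points along the fingers, y is the line along which they close (so a half turn about z gives the same grasp; the last joint's range is limited). The gripper opens to 88 mm and grips with 3 to 60 N. Pads are 18 mm wide; open, the fingers measure 123 mm over their backs; the gripper's body (75 mm by 187 mm) begins 45 mm behind the grasp point.
Start: joints at [-1.429, 0.313, 1.498, -0, 1.331, -0.223], TCP at [187.288, -490.463, 207.22] pointing down, gripper open.
Joint ranges: [-2.94, 2.94], [-0.97, 2.17], [0.19, 2.56], [-1.23, 4.37], [0.02, 3.11], [-2.88, 2.88]. Speed limits (rad/s): [2.39, 2.39, 3.01, 3.14, 3.14, 3.14].

### API

Orientations are given as a unit quaternion [x, y, z, w].
In Python, from cell import telemetry, camera, get_calibration, ticket, boxes_of, cut_out gives the robot as it stands.
- The arm moves only by the tool step_arm, never from a script. Its argument "increments" is a list that holds one entry, the list of rows, each a list of 7 numbers: the shift along the world's x, y, z in units of 40 mm (1.0 is 40 mm), then the turn, a rotation vector about the world's x, y, z in units of 6 degrees (1.0 is 6 degrees), then the finger opening in mm, from 0 to 88.1. A call has 1 to 10 rows; each row is the pose to reach, as a shift and turn from the pose commanded when the call began; what a row does not reach only later rows make up. A row lasts 1/12 s, in which the tool goes at most 41.7 mm and 7.16 degrees, less where a joint would pass 70% of its speed; a pose out of reach is approached as far as the arm can. A call with a gripper value outside its range is refused whole. The fingers move at their own pace and stop on an object; "grip_force" is the grip in N (left out, the last holds). Time passes only in rows, so rows that repeat a pose let the fingers close. It gives the time, the measured TCP pose, the force, the opening and the grip force at its end, in the units of the state.
- telemetry.get_obs(): the state, without advancing time (a new reading comes with each control period).
- camera(name): name is "scene" or "top" or "wrist"; returns the picture (384x512x3 uint8, red, green, blue); there is no depth.
- get_calibration(name): a dict with "fx", "fy", "cx", "cy" (pixels), "R" (3x3) and "t" (3): a world point X has camera coordinates R X + t. Camera axes: x right, y down, z forward; pixel columns grow to the right and rows downward; lengths in mm; the calibration is good to about 2 mm. A picture is of the moment at which its call begins: read the wrist's pose just before it. get_calibration takes no time and is no camera call; for the wrist camera it gives the pose at the moment of the call.
- ticket.job_done(): hands the job in; it is judged then, once.
Trained networks look in the newest picture that a camera, given by its name, has taken for a name from the list of things; names that differ only in an ending like _2 or _b are one class to them, and where a whole thing is asked for, a point or a joint stands for the part that bears it (a point fixed in the world has none). Each returns a list of dicts, best first, with "confidence" (0 to 1); they miss things now and then, are a little off and sometimes report something else, mostly with a low value. They report only what shows in the picture. A call takes as long as a camera call.
- boxes_of(target, camera): "extent" ([left, top, width, height] in pixels, round what is visible of it).
- cut_out(target, camera): "region" (384x512 bool, what is visible of it) and "extent" ([left, top, width, height] in pixels, round what is visible of it).
The state is a dict: "clock": time; "joint_positions": joint angles; "dq": joint speeds; "joint_torque": joint torques, N m; "tool_pos": TCP position; "tcp_rot": TCP orientation; "contact_force": force on the tool from outside, world axes, zero at the start; "ft_torque": the same for the moment, N m; "width": finger opening in mm; "grasp_force": force on a finger pad.
Only numpy, scipy, OpenCV 4.12 (cv2) and the standard library are available. Lean on these libraries where they do the work, as an engineer would, in place of code of your own. Each camera call takes 0.05 s, during which the arm holds its last target. There are 200 camera calls.

### The job

Two dry round paint cakes, one large and one small, lie loose on the white palette. With the fingertips, nudge each one across the palette and over the rim of the empty well of its own size until it drops in and lies flat on the bottom. Only slide the cakes, never pick them up or turn them over, and leave the pot on the palette and everything else around it where it stands.

Things in the scene. Friction and masses are not known exactly. Their poses are not given: they have to be found in the camera images.
- palette: white plastic palette, a flat slab fixed to the table, 260 mm (its x) by 340 mm (its y) by 22 mm tall; origin at the centre of its underside, z up. The half towards -x is bare; two empty round wells, each 10 mm deep, lie at x = +60 mm, and beside them, at x = +60 mm near the +y and -y edges, are two filled wells that are flush and solid
- large_well (a point): centre of the mouth of the large empty well, level with the palette's top face, at (60, 48, 22) mm in the palette's frame; 62 mm diameter, 10 mm deep, flat bottom, upright wall
- small_well (a point): centre of the mouth of the small empty well, level with the palette's top face, at (60, -48, 22) mm in the palette's frame; 46 mm diameter, 10 mm deep, flat bottom, upright wall
- cake_large: large dry paint cake, a dark red flat disc 56 mm in diameter and 12 mm thick, about 50 g, lying loose on the bare half of the palette; origin at the centre of its underside, z up. Seated in its well its top stands 2 mm above the palette
- cake_small: small dry paint cake, a dark red flat disc 40 mm in diameter and 12 mm thick, about 26 g, lying loose on the bare half of the palette; origin at the centre of its underside, z up. Either cake may lie on either side. Seated in its well its top stands 2 mm above the palette
- pot: small glass pigment pot with a black cap, 32 mm across, 42 mm tall, standing on the palette's far margin behind and between the two empty wells; origin at the centre of its underside
- jar: amber glass jar, 52 mm across, 65 mm tall, on the table just beside the palette's left (+y) edge; origin at the centre of its underside
- brush: paint brush about 200 mm long lying on the table just beside the palette's right (-y) edge; origin under its middle
- cup: blue cup, 76 mm across the rim, 100 mm tall, on the table to the right; origin at the centre of its underside
- paint_a: white paint bottle, 36 mm across, 100 mm tall, on the table to the left; origin at the centre of its underside
- paint_b: second white paint bottle, 36 mm across, 100 mm tall, on the table to the left; origin at the centre of its underside
- dish: small white dish, 90 mm across, 30 mm tall, on the table to the far right; origin at the centre of its underside

How it is judged:
By the outcome, as a careful person would: the job done as asked, in the order asked, and still so for the second after the job is handed in, with the robot touching nothing.
It also fails if it takes over 64 s, if anything falls off the work surface, if the arm or the gripper's body presses on something with over 40 N, if the wrist force passes 120 N, or if a joint passes its speed limit or range.

## Working session

There is one attempt and no reset: what is moved stays moved. The work goes in short steps, Python scripts to look and compute and a tool call to move; the robot and the scene stay as the last step left them, time stands still between calls to the robot, and variables do not carry over. Pictures are saved under pics/ and viewed, at most 12 in all, crops included, and the job is handed in when it is done.

Besides the shell and the picture viewer there is one more tool, called after "Emit:" by a JSON object that holds its "method" and its "body". step_arm: Moves the arm, as the interface text tells. Its arguments: {"type":"object","properties":{"increments":{"type":"array","items":{"type":"array","items":{"type":"array","items":{"type":"number"}}}},"grip_force":{"type":"number"}},"required":["increments"]}

```bash
mkdir -p pics; cat > h.py <<'E'
import numpy as np,cv2
from cell import telemetry,camera,get_calibration,ticket,boxes_of,cut_out
def ray(cal,u,v,z):
    R=np.array(cal["R"]);t=np.array(cal["t"]);c=-R.T@t
    d=R.T@np.array([(u-cal["cx"])/cal["fx"],(v-cal["cy"])/cal["fy"],1]);return c+d*(z-c[2])/d[2]
def proj(cal,X):
    p=np.array(cal["R"])@np.array(X)+np.array(cal["t"]);return [cal["fx"]*p[0]/p[2]+cal["cx"],cal["fy"]*p[1]/p[2]+cal["cy"]]
def save(im,n): cv2.imwrite("pics/"+n,im[:,:,::-1])
E
python3 - <<'E'
from h import *
im=camera("top");save(im,"top0.png");cal=get_calibration("top")
print(cal)
s=camera("scene");save(s,"scene0.png")
for n in ["palette","cake_large","cake_small","pot","jar","large_well","small_well","brush"]:
    try:
        for r in cut_out(n,"top")[:3]:
            m=cv2.moments(r["region"].astype(np.uint8),True);print(n,round(r["confidence"],2),r["extent"],round(m["m10"]/m["m00"],1),round(m["m01"]/m["m00"],1))
    except Exception as e: print(n,e)
E
```

```text
{'fx': 470.10965664065026, 'fy': 470.10965664065026, 'cx': 250.5515995877647, 'cy': 194.71342467680353, 'R': array([[ 1.14357558e-03, -9.99967821e-01, -7.94031520e-03],
       [-9.96286800e-01, -4.55719910e-04, -8.60953238e-02],
       [ 8.60889348e-02,  8.00928773e-03, -9.96255262e-01]]), 't': array([   6.29014539,  529.50139408, 1505.62349409])}
palette 0.83 [190.1, 133.0, 115.0, 90.6] 245.1 177.4
palette 0.16 [115.6, 237.5, 16.7, 7.2] 122.3 240.0
cake_large 0.69 [227.2, 189.9, 15.8, 15.0] 234.0 198.0
cake_large 0.33 [190.0, 133.5, 117.2, 92.1] 245.4 177.3
jar 0.81 [169.5, 172.1, 13.1, 15.0] 177.0 178.4
large_well 0.9 [189.6, 132.6, 113.6, 94.0] 245.4 177.1
small_well 0.74 [262.2, 184.5, 11.4, 15.2] 267.6 189.6
small_well 0.63 [188.8, 133.9, 112.8, 87.8] 245.4 177.4
small_well 0.17 [371.2, 157.3, 29.1, 31.0] 383.0 173.0
brush 0.81 [299.1, 143.2, 20.3, 56.7] 310.4 167.5
```

View pics/top0.png

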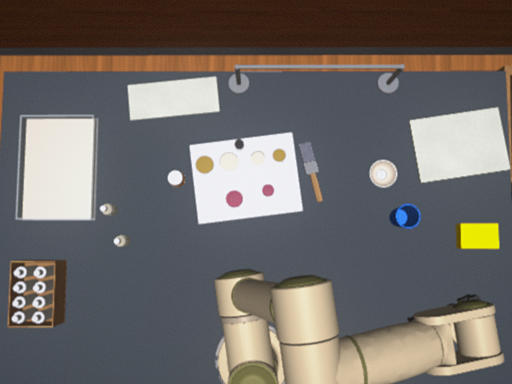

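The top view shows the palette at about (246,178), slightly rotated. The large cake is at (234,199), the small one at (268,190), the wells are at (229,161) and (258,157), and the pot is at (239,144).

```bash
python3 - <<'E'
from h import *
im=camera("top");cal=get_calibration("top")
r=cut_out("palette","top")[0]["region"].astype(np.uint8)
w=((im.min(2)>140)).astype(np.uint8);w[:, :185]=0;w[:,306:]=0;w[:128]=0;w[228:]=0
w=cv2.morphologyEx(w,cv2.MORPH_CLOSE,np.ones((25,25)))
for m in (w,r):
    c=max(cv2.findContours(m,0,1)[0],key=cv2.contourArea)
    b=cv2.boxPoints(cv2.minAreaRect(c));P=np.array([ray(cal,u,v,22) for u,v in b]);print(P.round(1)[:,:2].tolist(),P.mean(0).round(1),[round(float(np.linalg.norm(P[i]-P[i-1]))) for i in range(4)])
hsv=cv2.cvtColor(im,cv2.COLOR_RGB2HSV)
red=((im[:,:,0].astype(int)-im[:,:,1]>50)&(abs(im[:,:,1].astype(int)-im[:,:,2])<50)).astype(np.uint8)
n,l,s,c=cv2.connectedComponentsWithStats(red)
for i in range(1,n):
    u,v=c[i]
    if s[i,4]>20 and 190<u<305 and 133<v<225: print(s[i],c[i].round(1),ray(cal,u,v,33).round(1))
print("pot",ray(cal,239,144,64).round(1))
o=telemetry.get_obs();print(o["tool_pos"],o["tcp_rot"],o["joint_positions"],o["clock"])
w=get_calibration("wrist");print(w["fx"],-np.array(w["R"]).T@np.array(w["t"]),w["R"])
E
```

```text
[[695.5, 212.8], [742.4, -158.7], [480.3, -188.8], [434.2, 177.2]] [588.1  10.6  22. ] [264, 374, 264, 369]
[[693.0, 210.9], [736.6, -128.6], [478.7, -159.2], [435.9, 175.4]] [586.   24.6  22. ] [260, 342, 260, 337]
[263 185  11  11  96] [267.8 189.8] [544.7 -49.   33. ]
[226 191  16  16 199] [233.8 198.4] [516.7  60.7  33. ]
pot [688.5  43.5  64. ]
[ 187.30102884 -490.44530059  207.19342737] [ 9.83409402e-01  1.81399964e-01 -4.66802231e-06 -3.70903711e-05] [-1.42936301e+00  3.12935102e-01  1.49772329e+00 -1.27312913e-05
  1.33100800e+00 -2.23383357e-01] 0.6
328.9159724569616 [ 260.2711734  -462.22937246  384.16499055] [[ 3.56626545e-01 -9.34246741e-01 -7.31764802e-04]
 [-8.91425694e-01 -3.40514834e-01  2.99014849e-01]
 [-2.79602824e-01 -1.05984318e-01 -9.54248178e-01]]
```

View pics/scene0.png

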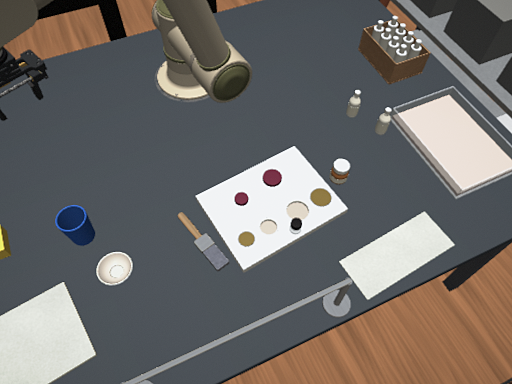

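Emit:
{"method": "step_arm", "body": {"increments": [[[0.43, 0.85, 0, 0, 0, -0.2, 30], [0.86, 1.7, 0, 0, 0, -0.4, 30], [1.29, 2.55, 0, 0, 0, -0.6, 30], [1.72, 3.4, 0, 0, 0, -0.8, 30], [2.15, 4.25, 0, 0, 0, -1.0, 30], [2.58, 5.1, 0, 0, 0, -1.2, 30], [3.01, 5.95, 0, 0, 0, -1.4, 30], [3.44, 6.8, 0, 0, 0, -1.6, 30], [3.87, 7.65, 0, 0, 0, -1.8, 30], [4.3, 8.5, 0, 0, 0, -2.0, 30]]]}}

```text
clock: 1.43
tool_pos: [359.7, -148.7, 207.5]
tcp_rot: [0.997, 0.077, 0.0, 0.0]
contact_force: [0.9, -1.3, 0.3]
width: 30.1
grasp_force: 0.0
```

Emit:
{"method": "step_arm", "body": {"increments": [[[0.43, 0.85, 0, 0, 0, 0, 30], [0.86, 1.7, 0, 0, 0, 0, 30], [1.29, 2.55, -0.2, 0, 0, 0, 30], [1.72, 3.4, -0.5, 0, 0, 0, 30], [2.15, 4.25, -0.8, 0, 0, 0, 30], [2.65, 5.08, -1.2, 0, 0, 0, 30], [2.65, 5.08, -1.2, 0, 0, 0, 30], [2.65, 5.08, -1.2, 0, 0, 0, 30], [2.65, 5.08, -1.2, 0, 0, 0, 30]]]}}

```text
clock: 2.18
tool_pos: [465.2, 52.3, 159.4]
tcp_rot: [0.997, 0.078, 0.0, 0.0]
contact_force: [0.5, 0.5, 0.1]
width: 29.9
grasp_force: 0.0
```

```bash
cat > look.py <<'E'
import sys
from h import *
im=camera("wrist");cal=get_calibration("wrist");save(im,sys.argv[1])
o=telemetry.get_obs();print("tcp",o["tool_pos"].round(1),np.array(o["tcp_rot"]).round(4),o["width"],o["clock"])
a=im.astype(int);red=((a[:,:,0]-a[:,:,1]>50)&(abs(a[:,:,1]-a[:,:,2])<50)).astype(np.uint8)
n,l,s,c=cv2.connectedComponentsWithStats(red)
for i in range(1,n):
    if s[i,4]>300:
        P=np.array([ray(cal,p[0],p[1],34)[:2] for p in max(cv2.findContours((l==i).astype(np.uint8),0,1)[0],key=cv2.contourArea)[:,0]],np.float32)
        (x,y),r=cv2.minEnclosingCircle(P);print("red",s[i].tolist(),"centre",round(x,1),round(y,1),"d",round(2*r,1))
E
python3 look.py w1.png
```

```text
tcp [465.3  51.9 159.8] [9.97e-01 7.72e-02 4.00e-04 2.00e-04] 29.951063574819493 2.2333
red [357, 81, 43, 43, 1468] centre 547.2 -45.9 d 38.2
red [223, 84, 60, 61, 2836] centre 519.5 62.6 d 53.6
```

View pics/w1.png

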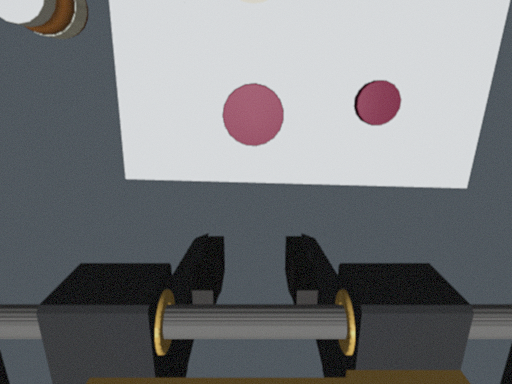

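The wrist view shows the large cake at (253,114), the small cake at (378,103), and the near palette corners at (125,179) and (467,188).

```bash
python3 - <<'E'
from h import *
cal=get_calibration("wrist")
A,B=ray(cal,125,179,22)[:2],ray(cal,467.5,188,22)[:2]
print(A,B,np.linalg.norm(A-B))
y=(A-B)/np.linalg.norm(A-B);x=np.array([y[1],-y[0]]);c=(A+B)/2+130*x
print("c",c,"yaw",np.degrees(np.arctan2(x[1],x[0])))
for n,w,k,d in(("L",c+60*x+48*y,np.array([519.5,62.6]),32.6),("S",c+60*x-48*y,np.array([547.2,-45.9]),25.7)):
    v=w-k;L=np.linalg.norm(v);u=v/L;print(n,"well",w.round(1),"dist",L.round(1),"dir",np.degrees(np.arctan2(u[1],u[0])).round(2),"start TCP",(k-u*(d+10)).round(1),"end",(w-u*d).round(1))
E
```

```text
[437.89498069 178.15281645] [ 481.16567149 -160.43331713] 341.3398929774561
c [588.48155116  25.33948121] yaw 7.282818845656295
L well [641.9  80.6] dist 123.7 dir 8.35 start TCP [477.4  56.4] end [609.7  75.8]
S well [654.1 -14.7] dist 111.4 dir 16.29 start TCP [512.9 -55.9] end [629.4 -21.9]
```

Emit:
{"method": "step_arm", "body": {"increments": [[[0.1, 0.1, -0.8, 0, 0, -0.08, 30], [0.2, 0.11, -1.6, 0, 0, -0.08, 30], [0.3, 0.11, -2.4, 0, 0, -0.08, 30], [0.3, 0.11, -3.0, 0, 0, -0.08, 30], [0.3, 0.11, -3.36, 0, 0, -0.08, 30], [0.3, 0.11, -3.36, 0, 0, -0.08, 30], [0.3, 0.11, -3.36, 0, 0, -0.08, 30]]]}}

```text
clock: 2.82
tool_pos: [477.4, 56.1, 25.5]
tcp_rot: [0.997, 0.073, 0.0, 0.0]
contact_force: [0.5, -0.3, -0.6]
width: 30.2
grasp_force: 0.0
```

Emit:
{"method": "step_arm", "body": {"increments": [[[0.12, 0.02, 0, 0, 0, 0, 30], [0.24, 0.035, 0, 0, 0, 0, 30], [0.36, 0.053, 0, 0, 0, 0, 30], [0.48, 0.07, 0, 0, 0, 0, 30], [0.6, 0.088, 0, 0, 0, 0, 30], [0.75, 0.11, 0, 0, 0, 0, 30], [0.9, 0.132, 0, 0, 0, 0, 30], [1.0, 0.147, 0, 0, 0, 0, 30], [1.0, 0.147, 0, 0, 0, 0, 30], [1.0, 0.147, 0, 0, 0, 0, 30]]]}}

```text
clock: 3.65
tool_pos: [517.3, 63.1, 24.7]
tcp_rot: [0.997, 0.073, -0.0, -0.0]
contact_force: [-0.6, -0.9, -0.9]
width: 30.0
grasp_force: 0.0
```

```bash
python3 look.py w2.png
```

```text
tcp [517.1  63.1  24.7] [ 9.973e-01  7.350e-02 -2.000e-04 -0.000e+00] 30.23198071681218 3.7
red [426, 178, 71, 65, 3538] centre 547.4 -45.2 d 38.3
red [208, 184, 97, 90, 6106] centre 520.0 63.2 d 54.0
```

View pics/w2.png

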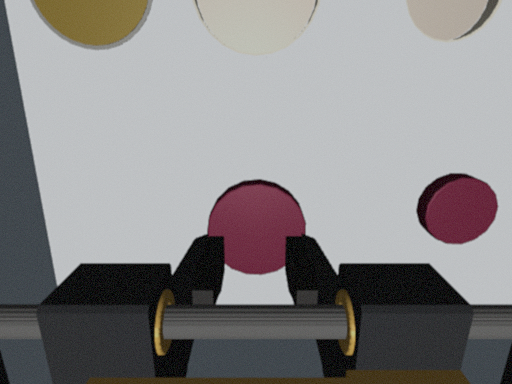

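The picture shows the cake unmoved at (256,227) with the fingertips above it, at around row 237. The tips evidently rise as the fingers open, so I'll back off and probe for the palette surface.

Emit:
{"method": "step_arm", "body": {"increments": [[[0, 0, 0.5, 0, 0, 0, 30], [-0.6, -0.09, 0.6, 0, 0, 0, 30], [-1.1, -0.16, 0.5, 0, 0, 0, 30], [-1.1, -0.16, 0, 0, 0, 0, 30], [-1.1, -0.16, -0.06, 0, 0, 0, 30], [-1.1, -0.16, -0.12, 0, 0, 0, 30], [-1.1, -0.16, -0.15, 0, 0, 0, 30], [-1.1, -0.16, -0.15, 0, 0, 0, 30]]]}}

```text
clock: 4.37
tool_pos: [473.8, 56.6, 19.1]
tcp_rot: [0.997, 0.073, 0.0, 0.0]
contact_force: [-0.1, 0.6, 0.4]
width: 29.9
grasp_force: 0.0
```

Emit:
{"method": "step_arm", "body": {"increments": [[[0, 0, -0.03, 0, 0, 0, 30], [0, 0, -0.05, 0, 0, 0, 30], [0, 0, -0.05, 0, 0, 0, 30]]]}}

```text
clock: 4.62
tool_pos: [473.4, 56.6, 16.9]
tcp_rot: [0.997, 0.073, 0.0, 0.0]
contact_force: [0.0, -0.0, 0.2]
width: 29.6
grasp_force: 0.0
```

Emit:
{"method": "step_arm", "body": {"increments": [[[0, 0, -0.03, 0, 0, 0, 30], [0, 0, -0.05, 0, 0, 0, 30], [0, 0, -0.05, 0, 0, 0, 30]]]}}

```text
clock: 4.87
tool_pos: [473.2, 56.6, 14.7]
tcp_rot: [0.997, 0.073, -0.0, -0.0]
contact_force: [0.2, -0.8, -0.3]
width: 30.3
grasp_force: 0.0
```

Emit:
{"method": "step_arm", "body": {"increments": [[[0, 0, -0.03, 0, 0, 0, 30], [0, 0, -0.05, 0, 0, 0, 30], [0, 0, -0.05, 0, 0, 0, 30]]]}}

```text
clock: 5.12
tool_pos: [473.2, 56.6, 12.7]
tcp_rot: [0.997, 0.073, -0.0, -0.0]
contact_force: [-0.5, -0.2, -1.0]
width: 30.1
grasp_force: 0.0
```

Emit:
{"method": "step_arm", "body": {"increments": [[[0, 0, -0.03, 0, 0, 0, 30], [0, 0, -0.05, 0, 0, 0, 30], [0, 0, -0.05, 0, 0, 0, 30]]]}}

```text
clock: 5.37
tool_pos: [473.2, 56.6, 10.6]
tcp_rot: [0.997, 0.073, -0.0, -0.0]
contact_force: [-0.6, -0.5, 0.3]
width: 30.2
grasp_force: 0.0
```

Emit:
{"method": "step_arm", "body": {"increments": [[[0, 0, -0.02, 0, 0, 0, 30], [0, 0, -0.03, 0, 0, 0, 30], [0, 0, -0.03, 0, 0, 0, 30]]]}}

```text
clock: 5.62
tool_pos: [473.3, 56.6, 9.5]
tcp_rot: [0.997, 0.073, -0.0, -0.0]
contact_force: [0.4, -0.3, -0.7]
width: 30.1
grasp_force: 0.0
```

Emit:
{"method": "step_arm", "body": {"increments": [[[0, 0, -0.03, 0, 0, 0, 30], [0, 0, -0.04, 0, 0, 0, 30], [0, 0, -0.04, 0, 0, 0, 30]]]}}

```text
clock: 5.87
tool_pos: [473.2, 56.6, 7.9]
tcp_rot: [0.997, 0.073, -0.0, -0.0]
contact_force: [0.8, 0.6, -0.2]
width: 29.8
grasp_force: 0.0
```

Emit:
{"method": "step_arm", "body": {"increments": [[[0, 0, -0.03, 0, 0, 0, 30], [0, 0, -0.04, 0, 0, 0, 30], [0, 0, -0.04, 0, 0, 0, 30]]]}}

```text
clock: 6.12
tool_pos: [473.2, 56.6, 6.3]
tcp_rot: [0.997, 0.073, -0.0, -0.0]
contact_force: [-0.1, 0.2, -0.4]
width: 29.9
grasp_force: 0.0
```

```bash
python3 look.py w3.png
```

```text
tcp [473.3  56.6   6.4] [ 9.973e-01  7.340e-02 -1.000e-04 -0.000e+00] 29.93277548292541 6.1667
red [460, 91, 52, 84, 3444] centre 547.3 -44.9 d 38.0
red [199, 99, 116, 115, 10466] centre 519.6 63.0 d 54.0
```

View pics/w3.png

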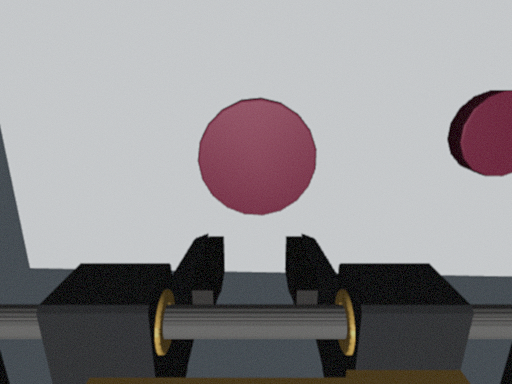

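Emit:
{"method": "step_arm", "body": {"increments": [[[0, 0, -0.03, 0, 0, 0, 30], [0, 0, -0.05, 0, 0, 0, 30], [0, 0, -0.05, 0, 0, 0, 30]]]}}

```text
clock: 6.42
tool_pos: [473.2, 56.6, 4.2]
tcp_rot: [0.997, 0.073, -0.0, -0.0]
contact_force: [0.1, 0.1, -0.3]
width: 30.0
grasp_force: 0.0
```

Emit:
{"method": "step_arm", "body": {"increments": [[[0, 0, -0.03, 0, 0, 0, 30], [0, 0, -0.05, 0, 0, 0, 30], [0, 0, -0.05, 0, 0, 0, 30]]]}}

```text
clock: 6.67
tool_pos: [473.2, 56.6, 2.2]
tcp_rot: [0.997, 0.073, -0.0, -0.0]
contact_force: [-0.0, 1.1, -0.1]
width: 30.0
grasp_force: 0.0
```

Emit:
{"method": "step_arm", "body": {"increments": [[[0, 0, -0.03, 0, 0, 0, 30], [0, 0, -0.05, 0, 0, 0, 30], [0, 0, -0.05, 0, 0, 0, 30]]]}}

```text
clock: 6.92
tool_pos: [473.2, 56.6, 0.3]
tcp_rot: [0.997, 0.073, -0.0, -0.0]
contact_force: [-0.4, 0.4, 0.2]
width: 30.1
grasp_force: 0.0
```

Emit:
{"method": "step_arm", "body": {"increments": [[[0, 0, -0.03, 0, 0, 0, 30], [0, 0, -0.05, 0, 0, 0, 30], [0, 0, -0.05, 0, 0, 0, 30]]]}}

```text
clock: 7.17
tool_pos: [473.2, 56.6, -1.8]
tcp_rot: [0.997, 0.073, -0.0, -0.0]
contact_force: [0.3, 0.4, 1.3]
width: 29.8
grasp_force: 0.0
```

Emit:
{"method": "step_arm", "body": {"increments": [[[0, 0, -0.03, 0, 0, 0, 30], [0, 0, -0.05, 0, 0, 0, 30], [0, 0, -0.05, 0, 0, 0, 30]]]}}

```text
clock: 7.42
tool_pos: [473.2, 56.6, -3.7]
tcp_rot: [0.997, 0.073, -0.0, -0.0]
contact_force: [0.7, -0.1, 0.4]
width: 30.1
grasp_force: 0.0
```

Emit:
{"method": "step_arm", "body": {"increments": [[[0, 0, -0.03, 0, 0, 0, 30], [0, 0, -0.05, 0, 0, 0, 30], [0, 0, -0.05, 0, 0, 0, 30]]]}}

```text
clock: 7.67
tool_pos: [473.2, 56.6, -5.7]
tcp_rot: [0.997, 0.073, -0.0, -0.0]
contact_force: [0.9, -0.0, 0.6]
width: 30.3
grasp_force: 0.0
```

```bash
python3 - <<'E'
from h import *
s=camera("scene");cal=get_calibration("scene")
print(proj(cal,[473,57,-5.7]),proj(cal,[473,57,22]))
c=s[60:260,150:400];save(cv2.resize(c,None,fx=3,fy=3,interpolation=cv2.INTER_CUBIC),"s1.png")
E
```

```text
[np.float64(263.33718244648423), np.float64(173.18616505888)] [np.float64(263.5767461251565), np.float64(167.8190959721302)]
```

View pics/s1.png

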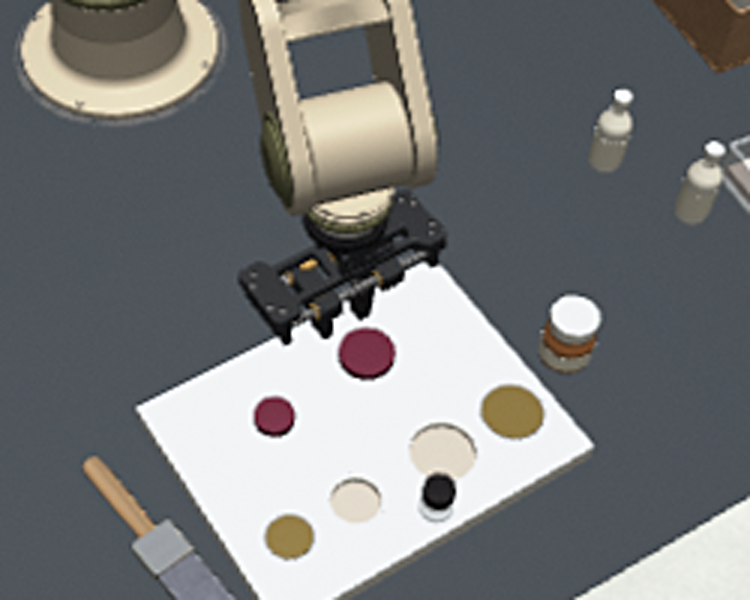

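The scene crop shows the fingertips at about (325,335) and (362,315), almost at the palette surface. With the fingers this open they end roughly 25 mm short of the TCP, so I'll keep probing.

Emit:
{"method": "step_arm", "body": {"increments": [[[0, 0, -0.03, 0, 0, 0, 30], [0, 0, -0.05, 0, 0, 0, 30], [0, 0, -0.05, 0, 0, 0, 30]]]}}

```text
clock: 7.97
tool_pos: [473.2, 56.6, -7.7]
tcp_rot: [0.997, 0.073, -0.0, -0.0]
contact_force: [-0.0, 0.7, 0.2]
width: 29.7
grasp_force: 0.0
```

Emit:
{"method": "step_arm", "body": {"increments": [[[0, 0, -0.03, 0, 0, 0, 30], [0, 0, -0.05, 0, 0, 0, 30], [0, 0, -0.05, 0, 0, 0, 30]]]}}

```text
clock: 8.22
tool_pos: [473.4, 56.6, -9.1]
tcp_rot: [0.997, 0.073, 0.0, 0.0]
contact_force: [-3.6, -0.1, 9.0]
width: 30.0
grasp_force: 4.2
```

Emit:
{"method": "step_arm", "body": {"increments": [[[0, -0.02, 0.1, 0, 0, 0, 30], [0.1, -0.005, 0.1, 0, 0, 0, 30], [0.25, 0.017, 0.1, 0, 0, 0, 30], [0.4, 0.039, 0.1, 0, 0, 0, 30], [0.55, 0.061, 0.1, 0, 0, 0, 30], [0.7, 0.083, 0.1, 0, 0, 0, 30], [0.85, 0.105, 0.1, 0, 0, 0, 30], [1.0, 0.127, 0.1, 0, 0, 0, 30], [1.15, 0.149, 0.1, 0, 0, 0, 30], [1.15, 0.149, 0.1, 0, 0, 0, 30]]]}}

```text
clock: 9.05
tool_pos: [520.5, 62.6, -5.6]
tcp_rot: [0.997, 0.073, 0.001, 0.0]
contact_force: [-0.2, -0.5, 0.6]
width: 30.1
grasp_force: 0.0
```

```bash
python3 look.py w4.png
```

```text
tcp [519.8  62.7  -5.7] [9.973e-01 7.350e-02 2.000e-04 0.000e+00] 30.022858709811807 9.1
red [193, 131, 123, 118, 11301] centre 553.6 68.4 d 54.4
red [454, 202, 58, 75, 3472] centre 547.1 -44.5 d 38.1
```

View pics/w4.png

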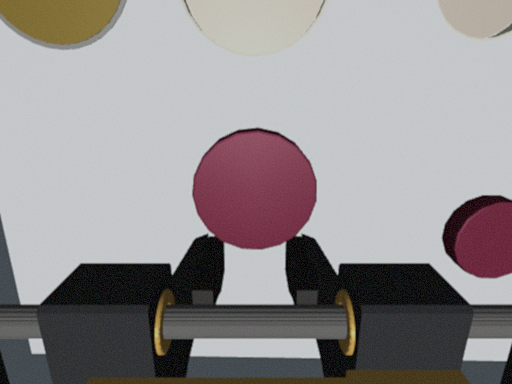

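The cake is nested and moving, at (255,189). The large well's near rim is at (256,54), straight ahead. I'll push on and then check the well.

Emit:
{"method": "step_arm", "body": {"increments": [[[0.15, 0.021, 0, 0, 0, 0, 30], [0.3, 0.042, 0, 0, 0, 0, 30], [0.45, 0.063, 0, 0, 0, 0, 30], [0.6, 0.084, 0, 0, 0, 0, 30], [0.75, 0.105, 0, 0, 0, 0, 30], [0.9, 0.126, 0, 0, 0, 0, 30], [0.9, 0.126, 0, 0, 0, 0, 30]]]}}

```text
clock: 9.68
tool_pos: [556.5, 67.7, -5.5]
tcp_rot: [0.997, 0.073, 0.001, 0.0]
contact_force: [-0.2, 0.2, 0.5]
width: 30.2
grasp_force: 0.0
```

```bash
python3 look.py w5.png; python3 -c "
from h import *
c=get_calibration('wrist')
print(proj(c,[641.9,80.6,22]),proj(c,[654.1,-14.7,22]))
im=cv2.imread('pics/w5.png')
for w,r in(([641.9,80.6,22],31),([654.1,-14.7,22],23)):
  p=np.array([proj(c,[w[0]+r*np.cos(a),w[1]+r*np.sin(a),22]) for a in np.linspace(0,6.3,60)],int);cv2.polylines(im,[p],1,(0,160,0),1)
cv2.imwrite('pics/w5o.png',im)"
```

```text
tcp [555.8  67.7  -5.6] [9.973e-01 7.350e-02 2.000e-04 0.000e+00] 30.286800924430214 9.7333
red [193, 130, 123, 119, 11314] centre 589.8 73.5 d 54.8
red [455, 274, 57, 30, 1402] centre 554.8 -44.0 d 30.7
[np.float64(255.42855179088372), np.float64(66.16247487486386)] [np.float64(480.6177978646058), np.float64(70.87485223526153)]
```

View pics/w5o.png

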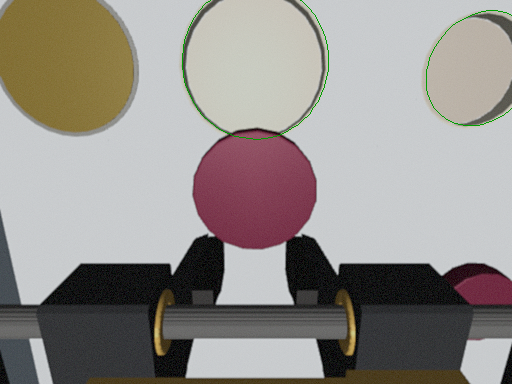

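The well overlay fits the picture to within a millimetre, so I'll push the cake in slowly.

Emit:
{"method": "step_arm", "body": {"increments": [[[0.14, 0.022, 0, 0, 0, 0, 30], [0.28, 0.044, 0, 0, 0, 0, 30], [0.42, 0.066, 0, 0, 0, 0, 30], [0.56, 0.088, 0, 0, 0, 0, 30], [0.7, 0.11, 0, 0, 0, 0, 30], [0.82, 0.13, 0, 0, 0, 0, 30], [0.94, 0.15, 0, 0, 0, 0, 30], [1.06, 0.17, 0, 0, 0, 0, 30], [1.18, 0.19, 0, 0, 0, 0, 30], [1.18, 0.19, 0, 0, 0, 0, 30]]]}}

```text
clock: 10.57
tool_pos: [603.4, 75.3, -5.6]
tcp_rot: [0.997, 0.073, 0.0, 0.0]
contact_force: [-0.9, -0.0, 0.2]
width: 29.8
grasp_force: 0.0
```

Emit:
{"method": "step_arm", "body": {"increments": [[[0.07, 0.011, 0, 0, 0, 0, 30], [0.12, 0.02, 0, 0, 0, 0, 30], [0.15, 0.024, 0, 0, 0, 0, 30], [0.15, 0.024, 0, 0, 0, 0, 30]]]}}

```text
clock: 10.9
tool_pos: [608.6, 76.2, -5.6]
tcp_rot: [0.997, 0.073, 0.0, 0.0]
contact_force: [0.5, 0.2, -0.2]
width: 30.1
grasp_force: 0.0
```

```bash
python3 look.py w6.png
```

```text
tcp [608.5  76.2  -5.6] [0.9973 0.0735 0.     0.    ] 30.00807079597579 10.95
red [197, 131, 115, 112, 10036] centre 643.9 82.0 d 51.0
red [461, 361, 37, 23, 605] centre 561.6 -51.0 d 25.2
```

View pics/w6.png

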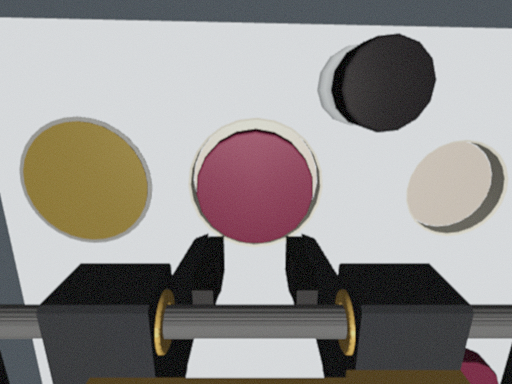

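The large cake looks seated. It sits in the well at (255,187) and appears smaller by about 10 mm of depth. Next is the small cake.

Emit:
{"method": "step_arm", "body": {"increments": [[[-0.1, -0.015, 0.2, 0, 0, 0, 30], [-0.1, -0.015, 1, 0, 0, 0.2, 30], [-0.6, -0.7, 1.2, 0, 0, 0.5, 30], [-1.1, -1.4, 1.2, 0, 0, 0.8, 30], [-1.6, -2.1, 1.2, 0, 0, 1.1, 30], [-2.1, -2.8, 1.2, 0, 0, 1.25, 30], [-2.44, -3.3, 1.2, 0, 0, 1.25, 30], [-2.44, -3.3, 0.9, 0, 0, 1.25, 30], [-2.44, -3.3, 0.9, 0, 0, 1.25, 30]]]}}

```text
clock: 11.7
tool_pos: [509.5, -56.5, 29.9]
tcp_rot: [0.991, 0.137, -0.001, -0.0]
contact_force: [0.8, 0.4, -0.8]
width: 29.4
grasp_force: 0.0
```

```bash
python3 look.py w7.png
```

```text
tcp [510.2 -56.   30.5] [ 9.904e-01  1.380e-01 -5.000e-04 -3.000e-04] 29.907396488732264 11.75
red [221, 128, 71, 70, 3824] centre 548.3 -45.5 d 38.3
```

Emit:
{"method": "step_arm", "body": {"increments": [[[0, 0, -0.5, 0, 0, 0, 30], [0, 0, -0.9, 0, 0, 0, 30], [0, 0, -0.9, 0, 0, 0, 30], [0, 0, -0.9, 0, 0, 0, 30]]]}}

```text
clock: 12.08
tool_pos: [511.0, -55.2, -5.3]
tcp_rot: [0.99, 0.139, -0.0, -0.0]
contact_force: [0.3, -0.3, 0.1]
width: 30.1
grasp_force: 0.0
```

Emit:
{"method": "step_arm", "body": {"increments": [[[0.15, 0.043, 0, 0, 0, 0, 30], [0.3, 0.086, 0, 0, 0, 0, 30], [0.45, 0.129, 0, 0, 0, 0, 30], [0.6, 0.171, 0, 0, 0, 0, 30], [0.75, 0.214, 0, 0, 0, 0, 30], [0.9, 0.257, 0, 0, 0, 0, 30], [1.05, 0.3, 0, 0, 0, 0, 30], [1.2, 0.343, 0, 0, 0, 0, 30], [1.35, 0.386, 0, 0, 0, 0, 30], [1.35, 0.386, 0, 0, 0, 0, 30]]]}}

```text
clock: 12.92
tool_pos: [565.9, -40.2, -5.6]
tcp_rot: [0.99, 0.139, 0.0, 0.0]
contact_force: [0.0, 0.9, 0.7]
width: 29.5
grasp_force: 0.0
```

```bash
python3 look.py w8.png; python3 -c "
from h import *
c=get_calibration('wrist')
im=cv2.imread('pics/w8.png')
for w,r in(([641.9,80.6,22],31),([654.3,-14.6,22],23)):
  p=np.array([proj(c,[w[0]+r*np.cos(a),w[1]+r*np.sin(a),22]) for a in np.linspace(0,6.3,60)],int);cv2.polylines(im,[p],1,(0,160,0),1)
cv2.imwrite('pics/w8o.png',im)"
```

```text
tcp [565.3 -40.2  -5.7] [9.903e-01 1.387e-01 1.000e-04 0.000e+00] 29.886492695148497 12.9667
red [0, 0, 87, 90, 6986] centre 634.2 65.9 d 45.7
red [213, 174, 84, 79, 5259] centre 588.2 -33.2 d 38.5
```

View pics/w8o.png

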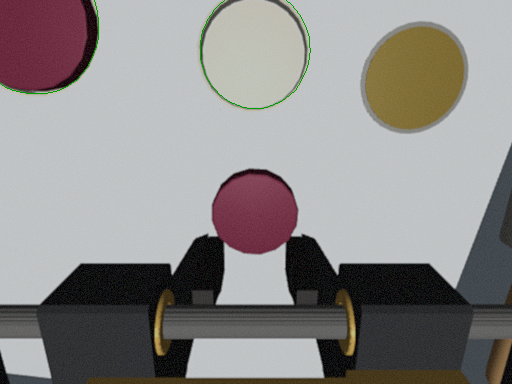

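The cake is nested at (255,212), with the small well straight ahead at (255,54). I'll push it in.

Emit:
{"method": "step_arm", "body": {"increments": [[[0.15, 0.043, 0, 0, 0, 0, 30], [0.3, 0.085, 0, 0, 0, 0, 30], [0.45, 0.128, 0, 0, 0, 0, 30], [0.6, 0.17, 0, 0, 0, 0, 30], [0.75, 0.213, 0, 0, 0, 0, 30], [0.9, 0.255, 0, 0, 0, 0, 30], [1.02, 0.289, 0, 0, 0, 0, 30], [1.14, 0.323, 0, 0, 0, 0, 30], [1.26, 0.357, 0, 0, 0, 0, 30], [1.35, 0.383, 0, 0, 0, 0, 30]]]}}

```text
clock: 13.8
tool_pos: [619.4, -24.9, -5.6]
tcp_rot: [0.99, 0.139, 0.0, -0.0]
contact_force: [-0.5, -0.1, 0.0]
width: 29.8
grasp_force: 0.1
```

Emit:
{"method": "step_arm", "body": {"increments": [[[0.08, 0.023, 0, 0, 0, 0, 30], [0.16, 0.045, 0, 0, 0, 0, 30], [0.24, 0.068, 0, 0, 0, 0, 30], [0.3, 0.085, 0, 0, 0, 0, 30], [0.3, 0.085, 0, 0, 0, 0, 30]]]}}

```text
clock: 14.22
tool_pos: [631.3, -21.6, -5.6]
tcp_rot: [0.99, 0.139, 0.0, 0.0]
contact_force: [-0.9, -0.7, -0.7]
width: 29.6
grasp_force: 0.0
```

```bash
python3 look.py w9.png
```

```text
tcp [631.  -21.6  -5.6] [ 0.9904  0.1385  0.     -0.    ] 29.882008380448447 14.2667
red [0, 121, 109, 113, 9897] centre 645.3 75.2 d 50.8
red [215, 170, 80, 76, 4753] centre 656.8 -13.7 d 36.1
```

Emit:
{"method": "step_arm", "body": {"increments": [[[-0.1, -0.03, 0.2, 0, 0, 0, 30], [-0.3, -0.08, 1, 0, 0, 0, 30], [-1, -0.2, 1.8, 0, 0, 0, 30], [-1.8, -0.2, 2.4, 0, 0, 0, 30], [-2.4, 0.2, 3, 0, 0, 0, 30], [-2.8, 0.6, 3.6, 0, 0, 0, 30], [-2.8, 0.6, 4.2, 0, 0, 0, 30], [-2.8, 0.6, 4.2, 0, 0, 0, 30], [-2.8, 0.6, 4.2, 0, 0, 0, 30]]]}}

```text
clock: 15.02
tool_pos: [519.0, 2.2, 163.8]
tcp_rot: [0.99, 0.139, 0.001, 0.001]
contact_force: [-0.7, 1.3, -0.3]
width: 30.0
grasp_force: 0.0
```

```bash
python3 look.py w10.png
```

```text
tcp [518.6   2.2 162.4] [9.904e-01 1.384e-01 1.000e-04 1.000e-04] 29.9874448479892 15.0667
red [174, 0, 63, 51, 2641] centre 637.6 79.3 d 52.6
red [293, 11, 44, 47, 1599] centre 649.3 -13.0 d 37.0
```

View pics/w10.png

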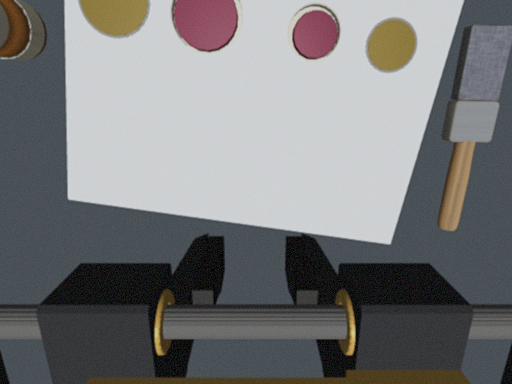

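Both cakes now sit inside their wells, at (206,18) and (315,34). The rest of the scene in view is undisturbed and the arm is clear.

```bash
python3 -c "
from cell import ticket
print(ticket.job_done())"
```

```text
the job is handed in; nothing more can be done
None
```

Both paint cakes were slid into the wells of their own size and look flat on the bottom in the wrist pictures, the pot and everything else in view was left in place, and the job was handed in at about 15 s of the 64 s allowed; no verdict was returned.

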